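# Sweep the loose rack nuts into the catch bay

### The arm

A 7-joint arm with a two-finger parallel gripper is mounted at the origin on the work surface. World frame = base frame: x ahead of the robot, y to its left, z up, the work surface at z = 0. Lengths are in m, angles in rad, forces in N, time in s.
With the tool pointing down it reaches from about 0.4 to 0.9 m from the base axis. Payload 5.5 kg.
Tool frame: the origin (TCP) lies on the centre line of the jaws, within the pads' length; the fingertips stand 19 mm ahead of it and the grasp point (between the pads) is the TCP (ctrl.tip_extent is the distance from the TCP to the fingertips, in m); z points along the fingers, y is the line along which they close (so a half turn about z gives the same grasp; the last joint's range is limited). The gripper opens to 92 mm and grips with 3 to 60 N. Pads are 19 mm wide; open, the fingers measure 130 mm over their backs; the gripper's body (75 mm by 190 mm) begins 47 mm behind the grasp point.
Start: joints at [1.589, 0.501, -0.427, 1.55, 0.221, 1.138, -0.21], TCP at [0.158, -0.631, 0.212] pointing down, gripper open.
Joint ranges: [-2.88, 2.88], [-0.31, 2.03], [-1.54, 1.56], [0.2, 2.42], [-1.41, 4.55], [0.19, 2.02], [-2.57, 2.57]. Speed limits (rad/s): [2.57, 2.57, 3.14, 3.14, 3.14, 3.14, 3.14].

### API

Orientations are given as a unit quaternion [x, y, z, w].
In Python, from cell import status, viewer, ctrl gives the robot as it stands.
- The arm moves only by the tool drive_tool, never from a script. Its argument "moves" is one flat list of numbers, 7 for each row, row after row: the opening, from 0 (shut) to 1 (fully open), then the shift along the world's x, y, z in cm, then the turn, a rotation vector about the world's x, y, z in degrees. A call has 1 to 12 rows; each row shifts and turns the commanded pose from where the row before left it; what a row does not reach is not made up. A row lasts 1/10 s, in which the tool goes at most 50 mm and 8.59 degrees, less where a joint would pass 70% of its speed; a pose out of reach is approached as far as the arm can. A call is refused whole if a number of a shift passes 5 or a number of a turn 8.59, either way. A call with a gripper value outside its range is refused whole. The fingers move at their own pace and stop on an object; "grip_force" is the grip in N (left out, the last holds). Time passes only in rows, so rows that do not move let the fingers close. It gives the time, the measured TCP pose, the force, the opening and the grip force at its end, in the units of the state.
- status.state(): the state, without advancing time (a new reading comes with each control period).
- viewer.grab_frame(name): name is "scene" or "top" or "wrist"; returns (picture, depth): 400x640x3 uint8, red, green, blue; 400x640 float32, m along the optical axis (not along the pixel's ray), 0 where there is no reading.
- viewer.camera_params(name): a dict with "camera_matrix" (3x3 intrinsics, pixels), "rvec" (rotation vector, rad) and "tvec" (3), from world to camera coordinates, as OpenCV has them. Camera axes: x right, y down, z forward; pixel columns grow to the right and rows downward; lengths in m; the calibration is good to about 2 mm. A picture is of the moment at which its call begins: read the wrist's pose just before it. camera_params takes no time and is no camera call; for the wrist camera it gives the pose at the moment of the call.
- ctrl.hand_in(): hands the job in; it is judged then, once.
The state is a dict: "time": time; "joint_positions": joint angles; "dq": joint speeds; "joint_torque": joint torques, N m; "ee_pos": TCP position; "ee_rot": TCP orientation; "wrist_force": force on the tool from outside, world axes, zero at the start; "moment": the same for the moment, N m; "grip_width": finger opening in m; "grasp_force": force on a finger pad.
Only numpy, scipy, OpenCV 4.12 (cv2) and the standard library are available. Lean on these libraries where they do the work, as an engineer would, in place of code of your own. Each camera call takes 0.05 s, during which the arm holds its last target. There are 200 camera calls.

### The job

Sweep the three loose hex nuts along the bench top into the blue catch bay with the closed fingertips, until every nut lies flat and completely inside, past the line of the mouth. Slide them gently: do not pinch, press hard on, lift or carry a nut, and leave the carabiner and all the other things on the bench where they are.

Things in the scene. Friction and masses are not known exactly. Their poses are not given: they have to be found in the camera images.
- nut_a: loose zinc-grey M20 hex nut lying flat, about 64 g: 30 mm across flats, 35 mm across corners, 16 mm high; dark bore seen on top. Origin: centre of its underside, z up. The three nuts are alike. It slides on the bench with ordinary friction and stops when the push stops
- nut_b: loose zinc-grey M20 hex nut lying flat, about 64 g: 30 mm across flats, 35 mm across corners, 16 mm high; dark bore seen on top. Origin: centre of its underside, z up. The three nuts are alike. It slides on the bench with ordinary friction and stops when the push stops
- nut_c: loose zinc-grey M20 hex nut lying flat, about 64 g: 30 mm across flats, 35 mm across corners, 16 mm high; dark bore seen on top. Origin: centre of its underside, z up. The three nuts are alike. It slides on the bench with ordinary friction and stops when the push stops
- bay: blue steel U-shaped catch bay fixed to the bench, floor dark and flush with the bench (no step). Inside: 200 mm along its x (-100 to 100), 130 mm along its y, from the open mouth at -65 mm to the back wall at +65 mm. Three walls 25 mm high, 8 mm thick. Origin: centre of the floor, bench height; z up. At the robot's left, mouth (own -y) to the robot's right, turned up to 0.2 rad
- carabiner: loose aluminium carabiner with a red sleeve, lying flat among the nuts: 70 mm long (its y, within 0.15 rad of world y), 38 mm wide (its x), 8 mm thick. Origin: its middle, at bench height. To be left alone
- hex_key: loose steel hex key lying flat, L-shaped, 8 mm thick: long leg 115 mm along its y, short leg 39 mm along its +x from the +y end. Origin: middle of the long leg, at bench height. To be left alone
- kettlebell: green vinyl kettlebell, 112 mm wide, 163 mm high, 2 kg. Origin: centre of its base. To be left alone
- mug: white ceramic mug, 82 mm across, 95 mm high, handle at its +y. Origin: centre of its base. To be left alone
- tape_roll: grey roll of tape lying flat, 96 mm across, 20 mm high, with a 50 mm hole in which the ball rests. Origin: centre of its underside. To be left alone
- ball_center (a point): centre of the yellow lacrosse ball, 63 mm across, resting in the hole of the tape roll (top 71 mm above the bench). To be left alone
- chalk_jar: chalk jar with a cap, 64 mm across, 85 mm high. Origin: centre of its base. To be left alone
There are look-alikes about, which are no part of the job. What is shaped like the nut_c but pink is not meant.

How it is judged:
By the outcome, as a careful person would: the job done as asked, in the order asked, and still so for the second after the job is handed in, with the robot touching nothing.
It also fails if it takes over 72 s, if anything falls off the work surface, if the arm or the gripper's body presses on something with over 40 N, if the wrist force passes 120 N, or if a joint passes its speed limit or range.

## Working session

There is one attempt and no reset: what is moved stays moved. The work goes in short steps, Python scripts to look and compute and a tool call to move; the robot and the scene stay as the last step left them, time stands still between calls to the robot, and variables do not carry over. Pictures are saved under pics/ and viewed, at most 10 in all, crops included, and the job is handed in when it is done.

Besides the shell and the picture viewer there is one more tool, called after "Request:" as name(argument=value, ...), one argument or row to a line, values as JSON. drive_tool: Moves the arm, as the interface text tells. Its arguments: {"type":"object","properties":{"moves":{"type":"array"},"grip_force":{"type":"number"}},"required":["moves"]}

```bash
mkdir -p pics; ls; cat > h.py <<'E'
import numpy as np,cv2
from cell import status,viewer,ctrl
def cam(n):
    p=viewer.camera_params(n);R=cv2.Rodrigues(np.array(p["rvec"],float))[0]
    return np.array(p["camera_matrix"]),R,np.array(p["tvec"],float).ravel()
def ray(n,uv,z,c=None):
    K,R,t=c or cam(n);uv=np.atleast_2d(uv).astype(float)
    d=(R.T@np.linalg.inv(K)@np.c_[uv,np.ones(len(uv))].T).T;o=-R.T@t
    return o+d*((z-o[2])/d[:,2])[:,None]
def save(n,f,img): cv2.imwrite(f,img[...,::-1])
E
python3 - <<'E'
from h import *
for n in("top","scene"):
    i,d=viewer.grab_frame(n);save(n,f"pics/{n}0.png",i);np.savez(f"{n}0.npz",i=i,d=d)
    K,R,t=cam(n);print(n,K[0,0],-R.T@t)
s=status.state();print(s["time"],s["ee_pos"],s["ee_rot"],s["grip_width"],ctrl.tip_extent)
E
```

```text
pics
top 412.28498583397464 [ 0.37633904 -0.08839517  0.9939032 ]
scene 372.9742032872929 [ 1.27743293 -0.17280569  0.83666911]
0.1 [ 0.15733526 -0.62999332  0.21108261] [ 9.92518286e-01  1.22092899e-01 -6.88728515e-05 -8.78439694e-04] 0.09216601395679211 0.019
```

View pics/top0.png

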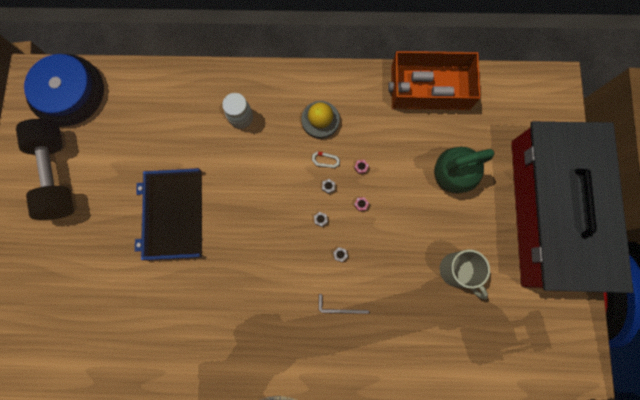

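View pics/scene0.png

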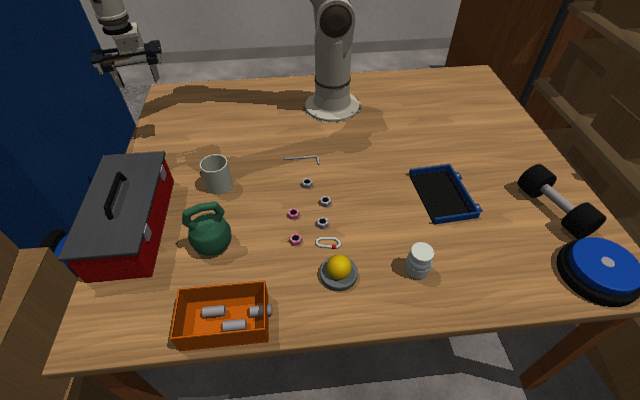

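Top view: grey nuts at (329,186), (321,219) and (341,254). The look-alikes are pink nuts at (361,167) and (361,204), with grey cylinders in the orange box at (424,76). Bay at (172,215) with its mouth on the right at u≈203; carabiner (326,160), hex key (340,308). I choose the three grey ones and check them in a close crop.

```bash
python3 - <<'E'
from h import *
i=np.load("top0.npz")["i"];c=cam("top")
crop=i[140:320,120:380];cv2.imwrite("pics/crop0.png",cv2.resize(crop,None,fx=3,fy=3,interpolation=cv2.INTER_CUBIC)[...,::-1])
hsv=cv2.cvtColor(i,cv2.COLOR_RGB2HSV)
for u,v in[(329,186),(321,219),(341,254),(361,167),(361,204)]:
    p=hsv[v-12:v+13,u-12:u+13]; H,S,V=[p[...,k].astype(int) for k in range(3)]
    m=(((S<70)&(V>70))|((H>150)&(S>70)&(V>70))).astype(np.uint8)
    # blob filled by convex hull
    cs=max(cv2.findContours(m,cv2.RETR_EXTERNAL,cv2.CHAIN_APPROX_NONE)[0],key=cv2.contourArea)
    h=cv2.convexHull(cs);M=cv2.moments(h);q=(M["m10"]/M["m00"]+u-12,M["m01"]/M["m00"]+v-12)
    print((u,v),np.round(q,1),M["m00"],np.round(ray("top",[q],.014,c)[0],4))
m=cv2.inRange(hsv,(105,120,50),(130,255,255));m[:,:120]=0;m[:,230:]=0
pts=cv2.findNonZero(m)[:,0];r=cv2.minAreaRect(pts);print(r);b=cv2.boxPoints(r);print(b,np.round(ray("top",b,.025,c),4))
for n,uv,z in[("carab",[(313,151),(313,165),(340,155),(340,167)],.008),("key",[(319,293),(319,313),(369,313)],.008),("tape",[(321,120)],.02),("jar",[(235,104)],.085)]:print(n,np.round(ray("top",uv,z,c)[:,:2],3).tolist())
E
```

```text
(329, 186) [328.  185.6] 129.5 [ 0.6009 -0.1011  0.014 ]
(321, 219) [320.3 218.7] 132.0 [ 0.5191 -0.0843  0.014 ]
(341, 254) [340.1 254.3] 140.5 [ 0.4353 -0.1327  0.014 ]
(361, 167) [361.  166.2] 115.0 [ 0.6514 -0.1812  0.014 ]
(361, 204) [361.1 203.7] 118.5 [ 0.5578 -0.1817  0.014 ]
((166.55429077148438, 214.0588836669922), (87.86282348632812, 61.93608093261719), 89.31793975830078)
[[135.06549 170.49922]
 [196.9972  169.76195]
 [198.04309 257.61853]
 [136.11139 258.35583]] [[0.6261 0.3706 0.025 ]
 [0.6311 0.2189 0.025 ]
 [0.4191 0.1998 0.025 ]
 [0.4139 0.3455 0.025 ]]
carab [[0.69, -0.062], [0.654, -0.063], [0.681, -0.13], [0.65, -0.13]]
key [[0.345, -0.085], [0.3, -0.086], [0.303, -0.202]]
tape [[0.767, -0.08]]
jar [[0.777, 0.122]]
```

View pics/crop0.png

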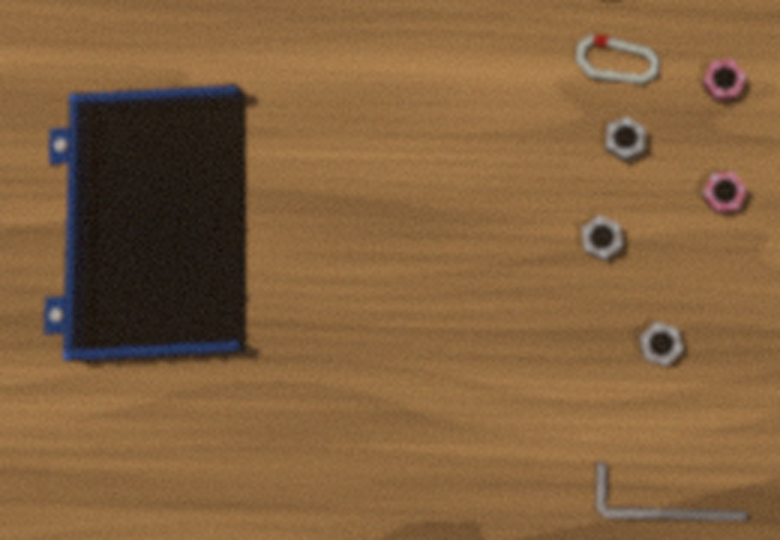

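```bash
python3 - <<'E'
from h import *
p=np.array([(70,95),(240,88),(242,348),(66,358)])/3+[120,140]
w=ray("top",p,.025)[:,:2];print(np.round(w,4),np.linalg.norm(w[1]-w[2]),np.linalg.norm(w[0]-w[3]),np.linalg.norm(w[0]-w[1]))
print("mouth floor",ray("top",np.array([(245,98),(243,344)])/3+[120,140],0).round(4))
E
```

```text
[[0.6236 0.35  ]
 [0.6324 0.2116]
 [0.423  0.1939]
 [0.4119 0.3314]] 0.21011259647564143 0.21246262700204438 0.13864008091913926
mouth floor [[ 0.6305  0.2145 -0.    ]
 [ 0.4274  0.2007  0.    ]]
```

Request:
drive_tool(
  moves=[0,2,3,0,0,0,8,0,3,4.5,0,0,0,8,0,3,4.5,0,0,0,8,0,3,4.5,0,0,0,8,0,3,4.5,0,0,0,8,0,3,4.5,0,0,0,8,0,3,4.5,0,0,0,8,0,3,4.5,0,0,0,8,0,2.5,4.5,0,0,0,8,0,2,4,0,0,0,4,0,0,2,0,0,0,0,0,0,0,0,0,0,0],
  grip_force=10,
)

```text
time: 1.3
ee_pos: [0.4161, -0.2022, 0.2119]
ee_rot: [0.705, 0.709, -0.0, -0.001]
wrist_force: [-0.4, -0.8, -0.2]
grip_width: 0.002
grasp_force: 0.0
```

Request:
drive_tool(
  moves=[0,1.6,2.7,-2,0,0,-4.7,0,0,0,-4,0,0,0,0,0,0,-4,0,0,0,0,0,0,-3,0,0,0,0,0,0,-2.5,0,0,0,0,0,0,-1.5,0,0,0,0,0,0,-1,0,0,0,0,0,0,-0.5,0,0,0,0,0,0,0,0,0,0],
)

```text
time: 2.2
ee_pos: [0.4316, -0.1793, 0.0268]
ee_rot: [0.736, 0.677, -0.0, -0.0]
wrist_force: [0.4, -0.0, 0.6]
grip_width: 0.0001
grasp_force: 0.0
```

```bash
python3 - <<'E'
from h import *
s=status.state();print(s["ee_pos"],s["ee_rot"],s["wrist_force"])
i,d=viewer.grab_frame("top");cv2.imwrite("pics/t1.png",cv2.resize(i[150:320,190:390],None,fx=3,fy=3,interpolation=cv2.INTER_CUBIC)[...,::-1])
E
```

```text
[ 0.43164438 -0.17933274  0.0267653 ] [ 7.35749325e-01  6.77253894e-01 -2.35128046e-04 -1.97970602e-04] [ 0.42049223 -0.01753578  0.57877198]
```

View pics/t1.png

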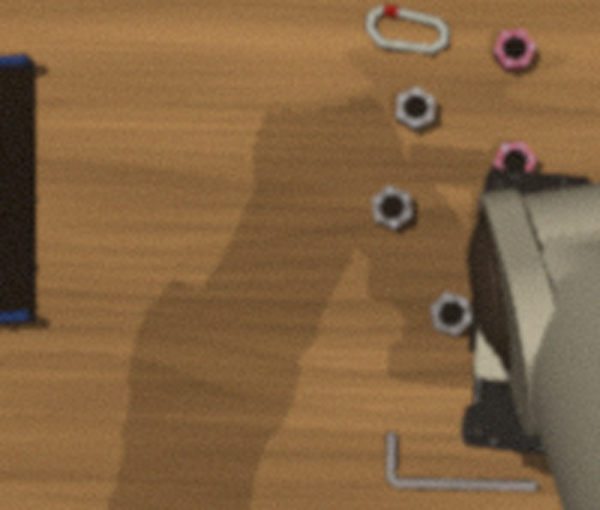

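Fingers are behind the lower nut (crop (452,313)) with everything else untouched. Pushing.

Request:
drive_tool(
  moves=[0,0.04,0.5,-0.2,0,0,0,0,0.06,0.7,0,0,0,0,0,0.06,0.7,0,0,0,0,0,0.07,0.9,0,0,0,0,0,0.08,1,0,0,0,0,0,0.08,1,0,0,0,0,0,0.08,1,0,0,0,0,0,0.08,1,0,0,0,0,0,0.08,1,0,0,0,0,0,0.08,1,0,0,0,0,0,0.08,1,0,0,0,0,0,0.08,1,0,0,0,0],
)

```text
time: 3.45
ee_pos: [0.4408, -0.0698, 0.025]
ee_rot: [0.735, 0.678, 0.0, -0.0]
wrist_force: [-0.2, -0.6, 1.1]
grip_width: 0.0006
grasp_force: 0.0
```

Request:
drive_tool(
  moves=[0,0.08,1,0,0,0,0,0,0.08,1,0,0,0,0,0,0.08,1,0,0,0,0,0,0.08,1,0,0,0,0,0,0.08,1,0,0,0,0,0,0.08,1,0,0,0,0,0,0.08,1,0,0,0,0,0,0.08,1,0,0,0,0,0,0.08,1,0,0,0,0,0,0.08,1,0,0,0,0],
)

```text
time: 4.45
ee_pos: [0.4488, 0.0301, 0.025]
ee_rot: [0.735, 0.678, 0.0, 0.0]
wrist_force: [1.4, 0.1, -0.1]
grip_width: 0.0003
grasp_force: 0.0
```

```bash
python3 - <<'E'
from h import *
s=status.state();print(s["time"],s["ee_pos"],s["wrist_force"])
i,d=viewer.grab_frame("top");cv2.imwrite("pics/t2.png",cv2.resize(i[150:320,130:390],None,fx=3,fy=3,interpolation=cv2.INTER_CUBIC)[...,::-1])
E
```

```text
4.45 [0.44876359 0.03011241 0.02502483] [ 1.37021437  0.14657503 -0.14008536]
```

View pics/t2.png

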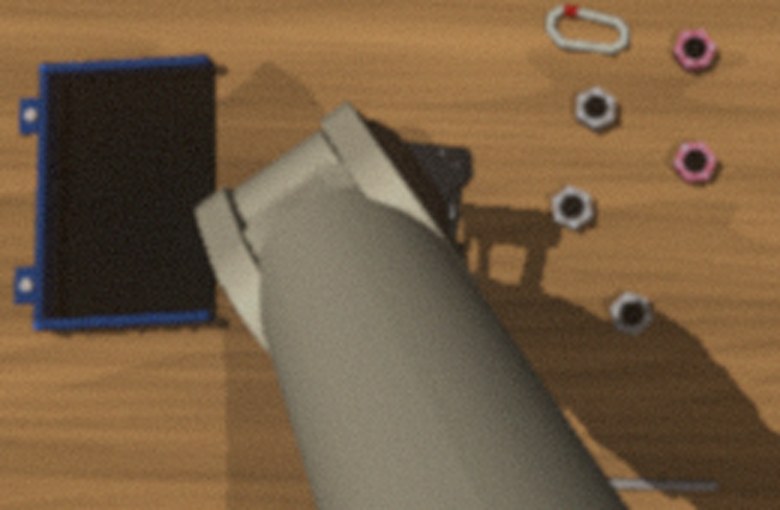

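The nut has not moved (still at crop (631,313)), so the fingers missed it. I check where the fingertips really are.

```bash
python3 - <<'E'
from h import *
i,d=viewer.grab_frame("scene");j,e=viewer.grab_frame("wrist")
K,R,t=cam("scene")
s=status.state();T=s["ee_pos"]
def pr(n,p):
    K,R,t=cam(n);q=K@(R@np.array(p)+t);return (q[:2]/q[2]).round(1)
print(T,"scene tip",pr("scene",T-[0,0,.019]),"bench below",pr("scene",[T[0],T[1],0]),"wrist tip",pr("wrist",T-[0,0,.019]))
print("nut pred scene",pr("scene",[.4353,-.1327,.008]))
a=cv2.resize(i[120:300,200:460],None,fx=2.4,fy=2.4)[:, :]
b=cv2.resize(j,None,fx=.0+a.shape[1]/640/2.3,fy=a.shape[1]/640/2.3)
out=np.zeros((600,640,3),np.uint8);out[:a.shape[0],:a.shape[1]]=a;bb=b[:600-a.shape[0]];out[a.shape[0]:a.shape[0]+bb.shape[0],:bb.shape[1]]=bb
print(a.shape,bb.shape);save("",'pics/s3.png',out)
E
```

```text
[0.44878209 0.03016749 0.02507378] scene tip [358.4 182. ] bench below [358.3 183.4] wrist tip [317.9 230.4]
nut pred scene [306.8 182.6]
(432, 624, 3) (168, 271, 3)
```

View pics/s3.png

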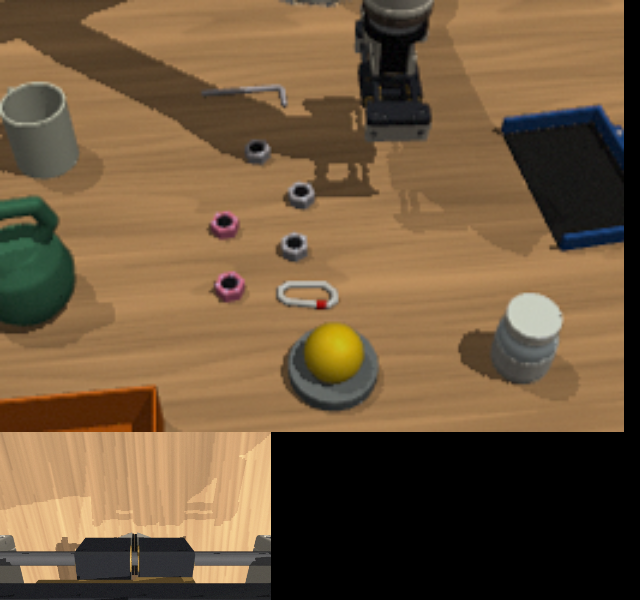

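```bash
python3 - <<'E'
from h import *
i,d=viewer.grab_frame("scene");c=cam("scene");K,R,t=c
v,u=np.mgrid[120:190:1,335:395:1];z=d[120:190,335:395]
P=np.stack([(u-K[0,2])/K[0,0]*z,(v-K[1,2])/K[1,1]*z,z],-1).reshape(-1,3)
W=((P-t)@R).reshape(70,60,3)
for vv in range(30,70,4): print(120+vv,[tuple(W[vv,k].round(3)) for k in (20,28,34)])
j,e=viewer.grab_frame("wrist");Kw,Rw,tw=cam("wrist");print("wristcam",-Rw.T@tw,e[330,200],e[100,320],e[250:400:20,320])
for uv in [(320,100),(320,280),(320,330),(230,300)]:
    zz=e[uv[1],uv[0]];p=np.linalg.inv(Kw)@[uv[0],uv[1],1]*zz;print(uv,(Rw.T@(p-tw)).round(3))
print(status.state()["joint_positions"])
E
```

```text
150 [(np.float64(0.461), np.float64(0.008), np.float64(0.149)), (np.float64(0.46), np.float64(0.032), np.float64(0.146)), (np.float64(0.467), np.float64(0.047), np.float64(0.15))]
154 [(np.float64(0.48), np.float64(0.005), np.float64(0.15)), (np.float64(0.472), np.float64(0.03), np.float64(0.141)), (np.float64(0.476), np.float64(0.046), np.float64(0.142))]
158 [(np.float64(0.496), np.float64(0.002), np.float64(0.149)), (np.float64(0.478), np.float64(0.029), np.float64(0.131)), (np.float64(0.479), np.float64(0.047), np.float64(0.13))]
162 [(np.float64(0.512), np.float64(-0.0), np.float64(0.148)), (np.float64(0.515), np.float64(0.021), np.float64(0.149)), (np.float64(0.518), np.float64(0.038), np.float64(0.15))]
166 [(np.float64(0.528), np.float64(-0.003), np.float64(0.148)), (np.float64(0.53), np.float64(0.019), np.float64(0.148)), (np.float64(0.533), np.float64(0.035), np.float64(0.149))]
170 [(np.float64(0.538), np.float64(-0.004), np.float64(0.142)), (np.float64(0.543), np.float64(0.016), np.float64(0.145)), (np.float64(0.546), np.float64(0.032), np.float64(0.146))]
174 [(np.float6
[... 386 characters left out ...]
0.021), np.float64(0.001)), (np.float64(0.443), np.float64(0.046), np.float64(-0.001)), (np.float64(0.449), np.float64(0.064), np.float64(0.003))]
186 [(np.float64(0.458), np.float64(0.018), np.float64(-0.001)), (np.float64(0.464), np.float64(0.042), np.float64(0.003)), (np.float64(0.465), np.float64(0.061), np.float64(0.001))]
wristcam [0.45409503 0.10227569 0.19724771] 0.07889285 0.19091773 [0.15985584 0.14002234 0.08693159 0.08584826 0.12970342 0.07742561
 0.06753366 0.06259567]
(320, 100) [ 0.456  0.1   -0.001]
(320, 280) [0.45  0.037 0.078]
(320, 330) [0.449 0.021 0.086]
(230, 300) [0.432 0.062 0.129]
[ 0.48463413  0.53298593 -0.72248483  2.16120714  0.58881899  0.65037261
 -0.735003  ]
```

```bash
python3 - <<'E'
from h import *
e=viewer.grab_frame("wrist")[1];K,R,t=cam("wrist")
v,u=np.mgrid[0:400,0:640]
P=np.stack([(u-K[0,2])/K[0,0]*e,(v-K[1,2])/K[1,1]*e,e],-1).reshape(-1,3)
W=((P-t)@R).reshape(400,640,3)
for v in range(220,400,12): print(v,[W[v,k].round(3).tolist() for k in(220,290,350,420)])
d=viewer.grab_frame("top")[1];K,R,t=cam("top")
print("top nut depth z:",[(-R.T@t)[2]-d[r,c] for r,c in((254,335),(254,320),(300,250))])
E
```

```text
220 [[0.392, 0.037, -0.001], [0.433, 0.034, -0.0], [0.467, 0.031, -0.0], [0.508, 0.028, -0.0]]
232 [[0.391, 0.03, -0.0], [0.432, 0.027, 0.0], [0.467, 0.024, 0.0], [0.508, 0.021, 0.0]]
244 [[0.39, 0.023, -0.0], [0.437, 0.04, 0.048], [0.467, 0.017, 0.001], [0.508, 0.013, 0.001]]
256 [[0.427, 0.066, 0.115], [0.444, 0.064, 0.113], [0.459, 0.063, 0.114], [0.477, 0.061, 0.114]]
268 [[0.429, 0.066, 0.121], [0.445, 0.064, 0.122], [0.459, 0.063, 0.12], [0.475, 0.062, 0.121]]
280 [[0.43, 0.065, 0.126], [0.445, 0.064, 0.126], [0.458, 0.063, 0.127], [0.473, 0.062, 0.127]]
292 [[0.43, 0.063, 0.128], [0.445, 0.062, 0.129], [0.458, 0.061, 0.129], [0.473, 0.06, 0.129]]
304 [[0.43, 0.061, 0.129], [0.445, 0.059, 0.128], [0.458, 0.059, 0.129], [0.473, 0.057, 0.129]]
316 [[0.429, 0.058, 0.129], [0.445, 0.057, 0.129], [0.457, 0.056, 0.129], [0.473, 0.054, 0.128]]
328 [[0.429, 0.055, 0.129], [0.444, 0.053, 0.129], [0.457, 0.052, 0.129], [0.473, 0.051, 0.128]]
340 [[0.428, 0.052, 0.129], [0.444, 0.051, 0.129], [0.457, 0.05, 0.129], [0.473, 0.048, 0.129]]
352 [[0.429, 0.051, 0.132], [0.444, 0.05, 0.132], [0.457, 0.049, 0.132], [0.472, 0.048, 0.133]]
364 [[0.432, 0.055, 0.14], [0.445, 0.052, 0.139], [0.456, 0.053, 0.14], [0.47, 0.051, 0.139]]
376 [[0.432, 0.054, 0.143], [0.445, 0.054, 0.144], [0.456, 0.052, 0.143], [0.469, 0.052, 0.144]]
388 [[0.433, 0.054, 0.146], [0.445, 0.054, 0.146], [0.456, 0.053, 0.146], [0.468, 0.051, 0.145]]
top nut depth z: [np.float64(0.01922677006909157), np.float64(0.007015745307891619), np.float64(0.620496968891113)]
```

The fingers really end about 35–40 mm above the bench: the body bottom is at z≈0.105 where 0.072 was expected. They passed over the nut. I lower over open bench in small steps, watching depth and force.

Request:
drive_tool(
  moves=[0,0,0,-0.5,0,0,0,0,0,0,-0.5,0,0,0,0,0,0,0,0,0,0],
)

```text
time: 5.1
ee_pos: [0.448, 0.029, 0.0142]
ee_rot: [0.735, 0.678, -0.001, -0.0]
wrist_force: [0.3, 0.5, 0.6]
grip_width: 0.0005
grasp_force: 0.0
```

```bash
cat > tip.py <<'E'
from h import *
i,e=viewer.grab_frame("wrist");K,R,t=cam("wrist")
v,u=np.mgrid[0:400,0:640]
P=np.stack([(u-K[0,2])/K[0,0]*e,(v-K[1,2])/K[1,1]*e,e],-1).reshape(-1,3)
W=((P-t)@R).reshape(400,640,3)
T=status.state()["ee_pos"];print(T)
for r in range(228,262,3): print(r,[(W[r,k]-[T[0],T[1],0]).round(3).tolist() for k in(275,290,305,335,350)])
E
python3 tip.py
```

```text
[0.4481868  0.02919162 0.01451267]
228 [[-0.023, 0.005, -0.001], [-0.015, 0.004, 0.0], [-0.007, 0.004, 0.001], [0.01, 0.002, 0.0], [0.018, 0.002, 0.0]]
231 [[-0.024, 0.003, 0.0], [-0.015, 0.003, 0.001], [-0.007, 0.002, -0.0], [0.01, 0.001, 0.0], [0.018, 0.0, 0.001]]
234 [[-0.024, 0.002, 0.0], [-0.015, 0.001, 0.0], [-0.007, 0.0, 0.001], [0.009, -0.001, 0.0], [0.018, -0.002, -0.001]]
237 [[-0.024, -0.001, -0.001], [-0.016, -0.001, 0.0], [-0.007, -0.002, -0.0], [0.009, -0.003, -0.0], [0.018, -0.003, 0.0]]
240 [[-0.024, -0.002, 0.0], [-0.016, -0.003, -0.001], [-0.005, 0.011, 0.034], [0.009, -0.005, -0.0], [0.017, -0.005, 0.0]]
243 [[-0.024, -0.004, -0.001], [-0.016, -0.004, 0.0], [-0.005, 0.01, 0.036], [0.008, 0.008, 0.035], [0.017, -0.007, 0.0]]
246 [[-0.025, -0.005, 0.0], [-0.011, 0.011, 0.04], [-0.005, 0.01, 0.039], [0.008, 0.009, 0.04], [0.015, 0.008, 0.04]]
249 [[-0.009, 0.036, 0.1], [-0.005, 0.035, 0.1], [-0.001, 0.035, 0.1], [0.007, 0.034, 0.1], [0.011, 0.034, 0.099]]
252 [[-0.008, 0.036, 0.102], [-0.004, 0.035, 0.102], [-0.001, 0.035, 0.102], [0.007, 0.035, 0.102], [0.011, 0.034, 0.102]]
255 [[-0.008, 0.036, 0.104], [-0.004, 0.035, 0.103], [-0.001, 0.035, 0.103], [0.007, 0.034, 0.103], [0.011, 0.034, 0.103]]
258 [[-0.008, 0.036, 0.105], [-0.004, 0.036, 0.107], [-0.0, 0.035, 0.106], [0.007, 0.034, 0.105], [0.011, 0.034, 0.105]]
261 [[-0.008, 0.035, 0.106], [-0.004, 0.036, 0.108], [-0.0, 0.035, 0.107], [0.007, 0.035, 0.108], [0.01, 0.034, 0.106]]
```

Request:
drive_tool(
  moves=[0,0,0,-0.5,0,0,0,0,0,0,-0.5,0,0,0,0,0,0,0,-0.5,0,0,0,0,0,0,0,0,0,0],
)

```text
invalid input
```

```bash
python3 tip.py
```

```text
[0.44838853 0.02928463 0.01471772]
228 [[-0.023, 0.005, -0.001], [-0.015, 0.005, 0.001], [0.006, 0.073, 0.187], [0.01, 0.002, 0.0], [0.018, 0.002, 0.001]]
231 [[-0.024, 0.003, -0.0], [-0.015, 0.002, -0.0], [-0.007, 0.002, 0.0], [0.01, 0.001, 0.002], [0.018, -0.0, -0.0]]
234 [[-0.024, 0.001, -0.0], [-0.015, 0.001, 0.001], [-0.007, 0.0, 0.0], [0.009, -0.001, -0.0], [0.018, -0.002, -0.0]]
237 [[-0.024, -0.0, -0.0], [-0.016, -0.001, -0.0], [-0.007, -0.002, 0.0], [0.009, -0.003, 0.0], [0.018, -0.003, 0.001]]
240 [[-0.024, -0.002, -0.0], [-0.016, -0.003, -0.0], [-0.005, 0.01, 0.032], [0.009, -0.005, 0.0], [0.018, -0.006, -0.0]]
243 [[-0.024, -0.004, 0.0], [-0.016, -0.005, -0.001], [-0.005, 0.01, 0.037], [0.008, 0.009, 0.037], [0.017, -0.007, -0.0]]
246 [[-0.025, -0.006, -0.001], [-0.012, 0.01, 0.039], [-0.005, 0.01, 0.04], [0.008, 0.009, 0.039], [0.015, 0.009, 0.041]]
249 [[-0.009, 0.036, 0.1], [-0.005, 0.035, 0.1], [-0.001, 0.035, 0.1], [0.007, 0.035, 0.101], [0.011, 0.034, 0.099]]
252 [[-0.008, 0.036, 0.102], [-0.004, 0.035, 0.102], [-0.001, 0.035, 0.103], [0.007, 0.034, 0.101], [0.011, 0.034, 0.102]]
255 [[-0.008, 0.036, 0.104], [-0.004, 0.035, 0.104], [-0.001, 0.035, 0.104], [0.007, 0.034, 0.103], [0.011, 0.034, 0.104]]
258 [[-0.008, 0.036, 0.105], [-0.004, 0.035, 0.105], [-0.001, 0.035, 0.106], [0.007, 0.034, 0.106], [0.011, 0.034, 0.105]]
261 [[-0.008, 0.036, 0.107], [-0.004, 0.035, 0.106], [-0.0, 0.036, 0.109], [0.007, 0.034, 0.107], [0.01, 0.034, 0.108]]
```

Request:
drive_tool(
  moves=[0,0,0,-0.5,0,0,0,0,0,0,-0.5,0,0,0,0,0,0,-0.5,0,0,0,0,0,0,0,0,0,0],
)

```text
time: 5.6
ee_pos: [0.4481, 0.0293, -0.0007]
ee_rot: [0.735, 0.678, -0.0, -0.0]
wrist_force: [0.2, -0.2, 0.1]
grip_width: 0.0006
grasp_force: 0.0
```

```bash
python3 tip.py | sed -n '1p;4,9p'
```

```text
[ 4.48229127e-01  2.93900509e-02 -4.42377605e-04]
234 [[-0.021, 0.007, 0.0], [-0.014, 0.007, 0.0], [-0.006, 0.006, -0.0], [0.009, 0.005, 0.0], [0.017, 0.004, 0.001]]
237 [[-0.022, 0.006, 0.0], [-0.014, 0.005, -0.0], [-0.006, 0.005, 0.0], [0.009, 0.003, 0.001], [0.017, 0.002, -0.001]]
240 [[-0.022, 0.004, -0.0], [-0.014, 0.004, 0.001], [-0.005, 0.01, 0.018], [0.009, 0.002, 0.0], [0.017, 0.001, 0.0]]
243 [[-0.022, 0.002, 0.0], [-0.014, 0.002, 0.001], [-0.005, 0.01, 0.021], [0.008, 0.009, 0.022], [0.017, -0.001, -0.001]]
246 [[-0.022, 0.001, -0.0], [-0.011, 0.011, 0.025], [-0.005, 0.01, 0.025], [0.008, 0.009, 0.024], [0.015, 0.009, 0.026]]
249 [[-0.009, 0.036, 0.085], [-0.005, 0.035, 0.085], [-0.001, 0.035, 0.085], [0.007, 0.035, 0.085], [0.011, 0.034, 0.086]]
```

Request:
drive_tool(
  moves=[0,0,0,3,0,0,0,0,0,-1.5,0,0,0,0,0,-0.3,-3,0,0,0,0,0,-0.3,-4,0,0,0,0,0,-0.3,-4,0,0,0,0,0,-0.3,-4,0,0,0,0,0,-0.3,-3,0,0,0,0,0,-0.1,-1.5,0,0,0,0,0,0,0,-2,0,0,0,0,0,0,-1.5,0,0,0,0,0,0,-0.6,0,0,0,0,0,0,0,0,0,0],
)

```text
time: 6.85
ee_pos: [0.4322, -0.1802, -0.0115]
ee_rot: [0.735, 0.678, -0.0, -0.001]
wrist_force: [-0.1, 0.0, 0.6]
grip_width: 0.0007
grasp_force: 0.0
```

Lower 2 mm further, then push slowly.

Request:
drive_tool(
  moves=[0,0,0,-0.2,0,0,0,0,0.04,0.5,0,0,0,0,0,0.06,0.7,0,0,0,0,0,0.06,0.7,0,0,0,0,0,0.06,0.8,0,0,0,0,0,0.08,1,0,0,0,0,0,0.08,1,0,0,0,0,0,0.08,1,0,0,0,0,0,0.08,1,0,0,0,0,0,0.08,1,0,0,0,0,0,0.08,1,0,0,0,0,0,0.08,1,0,0,0,0],
)

```text
time: 8.05
ee_pos: [0.4405, -0.0828, -0.013]
ee_rot: [0.735, 0.678, 0.0, -0.0]
wrist_force: [-0.2, -0.4, 0.4]
grip_width: 0.0005
grasp_force: 0.3
```

```bash
python3 - <<'E'
from h import *
print(status.state()["ee_pos"],status.state()["wrist_force"])
i,d=viewer.grab_frame("wrist");j,_=viewer.grab_frame("top")
cv2.imwrite("pics/w4.png",np.vstack([cv2.resize(i,(480,300)),cv2.resize(j[130:320,120:424],(480,300))])[...,::-1])
E
```

```text
[ 0.44053025 -0.08281378 -0.01298047] [-0.20569769 -0.40242625  0.37082095]
```

View pics/w4.png

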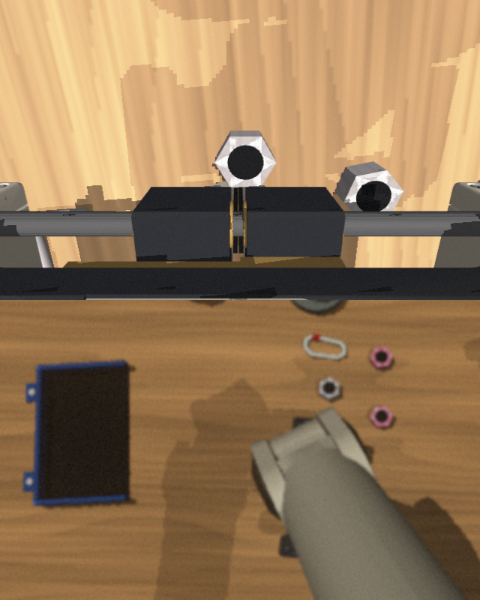

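The wrist view shows the nut at (245,162) flat against the closed tips, with the second nut well clear at (373,190). I continue.

Request:
drive_tool(
  moves=[0,0.08,1,0,0,0,0,0,0.1,1.2,0,0,0,0,0,0.1,1.2,0,0,0,0,0,0.1,1.2,0,0,0,0,0,0.1,1.2,0,0,0,0,0,0.1,1.2,0,0,0,0,0,0.1,1.2,0,0,0,0,0,0.1,1.2,0,0,0,0,0,0.1,1.2,0,0,0,0,0,0.1,1.2,0,0,0,0,0,0.1,1.2,0,0,0,0,0,0.08,1,0,0,0,0],
)

```text
time: 9.35
ee_pos: [0.4522, 0.0575, -0.0129]
ee_rot: [0.735, 0.678, 0.0, -0.0]
wrist_force: [0.3, -0.8, 1.5]
grip_width: 0.0005
grasp_force: 0.3
```

```bash
cat > nut.py <<'E'
from h import *
i,d=viewer.grab_frame("wrist");c=cam("wrist");s=status.state();print(s["time"],s["ee_pos"].round(4))
K,R,t=c;v,u=np.mgrid[0:400,0:640]
P=np.stack([(u-K[0,2])/K[0,0]*d,(v-K[1,2])/K[1,1]*d,d],-1).reshape(-1,3)
Z=((P-t)@R)[:,2].reshape(400,640)
m=((Z>.011)&(Z<.021)).astype(np.uint8);m=cv2.morphologyEx(m,cv2.MORPH_OPEN,np.ones((5,5)))
for q in cv2.findContours(m,cv2.RETR_EXTERNAL,cv2.CHAIN_APPROX_NONE)[0]:
    if cv2.contourArea(q)<800: continue
    w=ray("wrist",q[:,0],.016,c)[:,:2]
    print("px",q[:,0].min(0),q[:,0].max(0),"ctr",((w.min(0)+w.max(0))/2).round(4),"size",np.ptp(w,axis=0).round(4))
E
python3 nut.py
```

```text
9.4 [ 0.4525  0.0595 -0.0127]
px [288 179] [367 256] ctr [0.4583 0.083 ] size [0.0332 0.034 ]
```

Request:
drive_tool(
  moves=[0,0.08,1.2,0,0,0,0,0,0.1,1.4,0,0,0,0,0,0.1,1.5,0,0,0,0,0,0.1,1.5,0,0,0,0,0,0.1,1.5,0,0,0,0,0,0.1,1.5,0,0,0,0,0,0.1,1.5,0,0,0,0,0,0.1,1.5,0,0,0,0,0,0.1,1.5,0,0,0,0,0,0.1,1.5,0,0,0,0,0,0.1,1.2,0,0,0,0,0,0.05,0.6,0,0,0,0],
)

```text
time: 10.6
ee_pos: [0.4634, 0.2221, -0.0129]
ee_rot: [0.735, 0.678, 0.0, -0.0]
wrist_force: [1.1, -0.5, 1.1]
grip_width: 0.0
grasp_force: 0.3
```

```bash
python3 nut.py
```

```text
10.65 [ 0.4634  0.2227 -0.0128]
px [288 179] [367 257] ctr [0.4693 0.2458] size [0.0332 0.0347]
px [184  65] [222 203] ctr [0.4229 0.2835] size [0.007  0.0545]
px [172   0] [271  63] ctr [0.4367 0.321 ] size [0.0368 0.0193]
```

Nut is 25 mm inside the mouth. Retreat, lift, and go behind the middle nut.

Request:
drive_tool(
  moves=[0,0,-0.6,0,0,0,0,0,0,-1,1.5,0,0,0,0,0.3,-2,3.5,0,0,0,0,0.6,-4,0,0,0,1,0,0.7,-4.5,0,0,0,1,0,0.7,-4.5,0,0,0,1,0,0.7,-4.5,0,0,0,1,0,0.7,-4.5,0,0,0,0.5,0,0.7,-4,0,0,0,0,0,0.5,-3.5,0,0,0,0,0,0.5,-2,0,0,0,0,0,0,0,0,0,0,0],
)

```text
time: 11.85
ee_pos: [0.5166, -0.1367, 0.0366]
ee_rot: [0.711, 0.703, -0.001, 0.001]
wrist_force: [-0.3, -0.2, -0.2]
grip_width: 0.0001
grasp_force: 0.0
```

```bash
python3 nut.py
```

```text
11.9 [ 0.5164 -0.1336  0.0367]
px [440 141] [503 196] ctr [ 0.6001 -0.0994] size [0.0347 0.0305]
px [291 109] [353 168] ctr [ 0.5189 -0.0825] size [0.033  0.0311]
```

Request:
drive_tool(
  moves=[0,0.1,0,-2,0,0,0,0,0,0,-2,0,0,0,0,0,0,0,-0.9,0,0,0,0,0,0.4,0,0,0,0,0,0,0.7,0,0,0,0,0,0,0.7,0,0,0,0,0,0,0.7,0,0,0,0,0,0.02,0.8,0,0,0,0,0,0.02,1,0,0,0,0,0,0.02,1.2,0,0,0,0,0,0.02,1.2,0,0,0,0,0,0.02,1,0,0,0,0],
)

```text
invalid input
```

```bash
python3 nut.py
```

```text
11.95 [ 0.5164 -0.1315  0.0368]
px [440 147] [502 202] ctr [ 0.6002 -0.1003] size [0.0345 0.0308]
px [292 115] [353 173] ctr [ 0.519  -0.0833] size [0.0326 0.0308]
```

Request:
drive_tool(
  moves=[0,0.1,-0.3,-2,0,0,0,0,0,0,-2,0,0,0,0,0,0,-0.9,0,0,0,0,0,0.4,0,0,0,0,0,0,0.7,0,0,0,0,0,0,0.7,0,0,0,0,0,0,0.7,0,0,0,0,0,0.02,0.8,0,0,0,0,0,0.02,1,0,0,0,0,0,0.02,1.2,0,0,0,0,0,0.02,1.2,0,0,0,0,0,0.02,1.2,0,0,0,0],
)

```text
time: 13.15
ee_pos: [0.5194, -0.0534, -0.0119]
ee_rot: [0.708, 0.706, 0.0, -0.0]
wrist_force: [0.2, -0.7, 1.0]
grip_width: 0.0002
grasp_force: 0.4
```

```bash
python3 nut.py
```

```text
13.2 [ 0.5195 -0.0504 -0.0118]
px [458 329] [519 356] ctr [ 0.6003 -0.089 ] size [0.0299 0.015 ]
px [283 179] [362 256] ctr [ 0.5212 -0.0272] size [0.0335 0.0345]
```

Request:
drive_tool(
  moves=[0,0.02,1.2,0,0,0,0,0,0.02,1.5,0,0,0,0,0,0.02,1.5,0,0,0,0,0,0.02,1.5,0,0,0,0,0,0.02,1.5,0,0,0,0,0,0.02,1.5,0,0,0,0,0,0.02,1.5,0,0,0,0,0,0.02,1.5,0,0,0,0,0,0.02,1.5,0,0,0,0,0,0.02,1.5,0,0,0,0,0,0.02,1.5,0,0,0,0,0,0.02,1.2,0,0,0,0],
)

```text
time: 14.4
ee_pos: [0.5218, 0.121, -0.0119]
ee_rot: [0.708, 0.706, 0.0, -0.0]
wrist_force: [0.4, -1.0, 1.5]
grip_width: 0.0007
grasp_force: 0.5
```

```bash
python3 nut.py
```

```text
14.45 [ 0.5218  0.1236 -0.0116]
px [283 179] [361 256] ctr [0.5233 0.1467] size [0.0331 0.0345]
px [50  0] [84 89] ctr [0.4286 0.2148] size [0.0078 0.0307]
```

Request:
drive_tool(
  moves=[0,0.02,1.2,0,0,0,0,0,0.02,1.5,0,0,0,0,0,0.02,1.5,0,0,0,0,0,0.02,1.5,0,0,0,0,0,0.02,1.5,0,0,0,0,0,0.02,1.5,0,0,0,0,0,0.02,1.2,0,0,0,0,0,0.02,0.6,0,0,0,0],
)

```text
time: 15.25
ee_pos: [0.5232, 0.2264, -0.0118]
ee_rot: [0.708, 0.707, 0.0, -0.0]
wrist_force: [-0.4, -0.5, 0.7]
grip_width: 0.0007
grasp_force: 0.4
```

```bash
python3 nut.py
```

```text
15.3 [ 0.5232  0.227  -0.0118]
px [153 187] [233 256] ctr [0.4699 0.2486] size [0.0341 0.0311]
px [283 179] [362 255] ctr [0.525  0.2504] size [0.0335 0.034 ]
px [549   0] [594 281] ctr [0.6243 0.2769] size [0.0153 0.1127]
px [26  0] [253 281] ctr [0.458  0.2772] size [0.0833 0.1124]
```

Request:
drive_tool(
  moves=[0,0,-0.6,0,0,0,0,0,0,-1,1.5,0,0,0,0,0,-2,3.5,0,0,0,0,0.8,-4,0,0,0,1,0,1,-4.5,0,0,0,1,0,1,-4.5,0,0,0,1,0,1.2,-4.5,0,0,0,0,0,1.2,-4.5,0,0,0,0,0,1.2,-4.5,0,0,0,0,0,1,-4,0,0,0,0,0,0.6,-3.4,0,0,0,0,0,0,0,0,0,0,0],
)

```text
time: 16.5
ee_pos: [0.6024, -0.1611, 0.0372]
ee_rot: [0.694, 0.72, -0.002, 0.001]
wrist_force: [-1.6, 0.4, 1.4]
grip_width: 0.0007
grasp_force: 0.0
```

```bash
python3 nut.py
```

```text
16.55 [ 0.6022 -0.1567  0.0373]
px [289  96] [351 154] ctr [ 0.6008 -0.0986] size [0.0329 0.03  ]
px [554   0] [639 181] ctr [ 0.7426 -0.0775] size [0.0425 0.0891]
```

Request:
drive_tool(
  moves=[0,0.05,0.2,-2,0,0,0,0,0,0,-2,0,0,0,0,0,0,-0.9,0,0,0,0,-0.02,0.5,0,0,0,0,0,-0.04,0.7,0,0,0,0,0,-0.04,0.7,0,0,0,0,0,-0.04,0.7,0,0,0,0,0,-0.05,0.8,0,0,0,0,0,-0.06,1,0,0,0,0,0,-0.06,1.2,0,0,0,0,0,-0.06,1.2,0,0,0,0,0,-0.06,1.2,0,0,0,0],
)

```text
time: 17.75
ee_pos: [0.5995, -0.0674, -0.0109]
ee_rot: [0.689, 0.724, 0.0, -0.0]
wrist_force: [0.1, 0.2, 1.0]
grip_width: 0.0004
grasp_force: 0.5
```

```bash
python3 nut.py
```

```text
17.8 [ 0.5993 -0.064  -0.0108]
px [275 178] [352 254] ctr [ 0.596  -0.0403] size [0.0329 0.0343]
```

Request:
drive_tool(
  moves=[0,-0.06,1.2,0,0,0,0,0,-0.08,1.5,0,0,0,0,0,-0.08,1.5,0,0,0,0,0,-0.08,1.5,0,0,0,0,0,-0.08,1.5,0,0,0,0,0,-0.08,1.5,0,0,0,0,0,-0.08,1.5,0,0,0,0,0,-0.08,1.5,0,0,0,0,0,-0.08,1.5,0,0,0,0,0,-0.08,1.5,0,0,0,0,0,-0.08,1.5,0,0,0,0,0,-0.06,1.2,0,0,0,0],
)

```text
time: 19.0
ee_pos: [0.5903, 0.1071, -0.0109]
ee_rot: [0.689, 0.725, 0.0, -0.0]
wrist_force: [-0.2, -1.5, 0.5]
grip_width: 0.0005
grasp_force: 0.3
```

```bash
python3 nut.py
```

```text
19.05 [ 0.59    0.1099 -0.0106]
px [274 178] [352 255] ctr [0.5864 0.1332] size [0.0333 0.035 ]
```

Request:
drive_tool(
  moves=[0,-0.04,1.2,0,0,0,0,0,-0.05,1.5,0,0,0,0,0,-0.05,1.5,0,0,0,0,0,-0.05,1.5,0,0,0,0,0,-0.05,1.5,0,0,0,0,0,-0.05,1.5,0,0,0,0,0,-0.05,1.5,0,0,0,0,0,-0.04,1.2,0,0,0,0,0,-0.02,0.6,0,0,0,0],
)

```text
time: 19.95
ee_pos: [0.5861, 0.2275, -0.0108]
ee_rot: [0.689, 0.725, 0.0, -0.0]
wrist_force: [0.3, -0.5, -0.3]
grip_width: 0.0003
grasp_force: 0.5
```

```bash
python3 nut.py
```

```text
20.0 [ 0.586   0.2281 -0.0108]
px [274 178] [352 255] ctr [0.5823 0.2513] size [0.0332 0.0345]
px [  7 175] [ 93 247] ctr [0.471  0.2482] size [0.0362 0.0317]
px [139 172] [220 242] ctr [0.5258 0.2528] size [0.0343 0.0308]
```

Request:
drive_tool(
  moves=[0,0,-0.6,0,0,0,0,0,0,-1,1.5,0,0,0,0,0,-2,3.5,0,0,0,0,0,-3,5,0,0,0,0,0,-4,5,0,0,0,0,0,-4.5,3,0,0,0,0,-1,-4.5,0,0,0,0,0,-2,-4.5,0,0,0,0,0,-2,-4.5,0,0,0,0,0,-1,-3,0,0,0,0,0,0,-1,0,0,0,0,0,0,0,0,0,0,0],
)

```text
time: 21.2
ee_pos: [0.526, -0.0881, 0.1494]
ee_rot: [0.692, 0.722, -0.0, 0.001]
wrist_force: [0.2, 0.4, -1.1]
grip_width: 0.0005
grasp_force: 0.0
```

```bash
python3 - <<'E'
from h import *
s=status.state();print(s["time"],s["ee_pos"])
a=viewer.grab_frame("top")[0];b=viewer.grab_frame("scene")[0]
cv2.imwrite("pics/f.png",np.vstack([cv2.resize(a[80:320,120:500],(475,300)),cv2.resize(b[110:310,180:497],(475,300))])[...,::-1])
E
```

```text
21.2 [ 0.52596409 -0.08805432  0.14936726]
```

View pics/f.png

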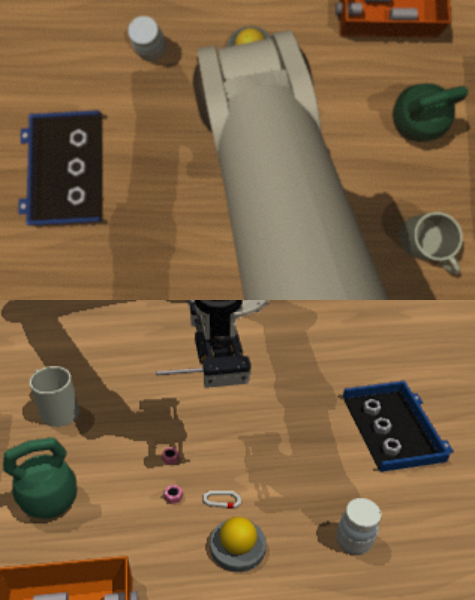

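All three grey nuts lie flat inside the bay, at (78,138), (76,167) and (76,196) in the top view. The pink nuts and the carabiner have not moved, and the gripper is clear.

```bash
python3 -c "
from cell import ctrl;print(ctrl.hand_in())"
```

```text
the job is handed in; nothing more can be done
None
```

All three grey nuts lie flat inside the blue bay, each more than 20 mm past the mouth, with nothing else seen to have moved, and the job was handed in at about 21 s.

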